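# Put the carving chisels back on the outline rack

### The arm

A 7-joint arm with a two-finger parallel gripper is mounted at the origin on the work surface. World frame = base frame: x ahead of the robot, y to its left, z up, the work surface at z = 0. Lengths are in m, angles in rad, forces in N, time in s.
With the tool pointing down it reaches from about 0.35 to 0.9 m from the base axis. Payload 8.1 kg.
Tool frame: the origin (TCP) lies between the finger pads; the fingertips stand 11 mm ahead of it and the grasp point (between the pads) lies 8 mm behind it; z points along the fingers, y is the direction in which the jaws open and shut (so a half turn about z gives the same grasp; the last joint's range is limited). The gripper opens to 92 mm and grips with 3 to 60 N. Pads are 19 mm wide; open, the fingers measure 130 mm over their backs; the gripper's body (75 mm by 190 mm) begins 47 mm behind the grasp point.
Start: joints at [1.015, 0.434, 0.025, 1.573, -0.012, 1.134, -0.075], TCP at [0.273, -0.562, 0.238] pointing down, gripper open.
Joint ranges: [-2.62, 2.62], [-0.44, 2.09], [-1.27, 1.32], [0.08, 2.57], [-1.32, 4.46], [0.12, 2], [-2.74, 2.74]. Speed limits (rad/s): [2.22, 2.22, 3.01, 3.01, 3.14, 3.14, 3.14].

### API

Orientations are given as a unit quaternion [x, y, z, w].
In Python, from station import sensors, eyes, order gives the robot as it stands.
- The arm moves only by the shell command python3 -m pendant 'ROWS' [FORCE]. ROWS is JSON, a list of rows, each an object with "offset": the shift along the tool's x, y, z in units of 0.1 m (1.0 is 0.1 m), a list of three; "rot": the turn, a rotation vector about the tool's x, y, z in units of 90 degrees (1.0 is 90 degrees), a list of three; "gripper": the gripper command: -1 is fully open, 1 is shut, values between are in proportion. In form: [{"offset": [dx, dy, dz], "rot": [ax, ay, az], "gripper": gripper}, ...]. A call has 1 to 20 rows; each row is the pose to reach, as a shift and turn from the pose measured when the call began, along the tool's axes at that moment; what a row does not reach only later rows make up. A row lasts 1/8 s, in which the tool goes at most 62.5 mm and 10.7 degrees, less where a joint would pass 70% of its speed; a pose out of reach is approached as far as the arm can. A call with a number of a shift or a turn outside -1 to 1 is refused whole. A call with a gripper value outside its range is refused whole. The fingers move at their own pace and stop on an object; FORCE is the grip in N (left out, the last holds). Time passes only in rows, so rows that repeat a pose let the fingers close. It gives the time, the measured TCP pose, the force and the opening at its end, in the units of the state.
- sensors.sense(): the state, without advancing time (a new reading comes with each control period).
- eyes.camera(name): name is "side" or "top"; returns the picture (480x640x3 uint8, red, green, blue); there is no depth.
- eyes.calibration(name): a dict with "fx", "fy", "cx", "cy" (pixels), "k1" (the pictures are not rectified: a ray, as slopes to the right and down, at radius r is drawn at 1 + k1 r^2 times it, then the intrinsics apply), "rvec" (rotation vector, rad) and "tvec" (3), from world to camera coordinates, as OpenCV has them. Camera axes: x right, y down, z forward; pixel columns grow to the right and rows downward; lengths in m; the calibration is good to about 2 mm. A picture is of the moment at which its call begins. calibration takes no time and is no camera call.
- order.hand_in(): hands the job in, once; it reports no verdict.
The state is a dict: "t": time; "joint_positions": joint angles; "dq": joint speeds; "joint_efforts": joint torques, N m; "ee_pos": TCP position; "tcp_rot": TCP orientation; "contact_force": force on the tool from outside, world axes, zero at the start; "ft_torque": the same for the moment, N m; "width": opening from 0.0 (shut) to 1.0 (fully open).
Only numpy, scipy, OpenCV 4.12 (cv2) and the standard library are available. Lean on these libraries where they do the work, as an engineer would, in place of code of your own. Each camera call takes 0.05 s, during which the arm holds its last target.

### The job

Put the four carving chisels from the plain bench rack back on the home rack, each one laid flat and squarely over its own dark outline, with the handle on the handle of the outline and the blade between the two dowels. Leave all four lying there at rest.

Things in the scene. Friction and masses are not known exactly. Their poses are not given: they have to be found in the camera images.
- tool_broad: Loose broad chisel: straight, wide steel blade 36 mm wide (the widest parallel-sided blade), brass ferrule, flat-sided dark wooden handle 100 long x 30 wide x 28 high; blade reaches to x = +130 mm. Lies flat on its handle. Origin: middle of the handle's length, at the handle's underside. x: along the tool towards the blade, z: up. Blade is 4 mm thick, at half the handle's height. Balances about 31 mm ahead of the origin. About 170 g.
- tool_fishtail: Loose fishtail chisel: thin 9 mm wide shank for 48 mm, then a blade that flares to 35 mm at its end, brass ferrule, flat-sided dark wooden handle 100 long x 26 wide x 26 high; blade reaches to x = +131 mm. Lies flat on its handle. Origin: middle of the handle's length, at the handle's underside. x: along the tool towards the blade, z: up. Blade is 4 mm thick, at half the handle's height. Balances about 27 mm ahead of the origin. About 120 g.
- tool_narrow: Loose narrow chisel: blade 8 mm wide all along its 82 mm, brass ferrule, flat-sided dark wooden handle 100 long x 24 wide x 24 high; blade reaches to x = +132 mm. Lies flat on its handle. Origin: middle of the handle's length, at the handle's underside. x: along the tool towards the blade, z: up. Blade is 4 mm thick, at half the handle's height. Balances about 14 mm ahead of the origin. About 100 g.
- tool_palm: Loose palm chisel: the shortest tool, with a stubby rounded dark wooden handle 56 long x 36 wide x 30 high, no ferrule, and a short 16 mm wide blade; blade reaches to x = +76 mm. Lies flat on its handle. Origin: middle of the handle's length, at the handle's underside. x: along the tool towards the blade, z: up. Blade is 4 mm thick, at half the handle's height. Balances about 8 mm ahead of the origin. About 90 g.
- place_broad: Fixed pale tile on the home rack, 200 (x) x 70 x 12 mm, flat, inlaid with the dark full-size outline of the broad chisel (long handle, wide straight blade). Origin: centre of its underside; x: the way the outline's blade points. The tool's origin belongs at x = -40, y = 0, z = 12 mm, x axes alike. Blade goes between two dowels, 8 mm thick, 26 mm high, at x = 25, y = +/-30 mm.
- place_fishtail: Fixed pale tile on the home rack, 200 (x) x 70 x 12 mm, flat, inlaid with the dark full-size outline of the fishtail chisel (long handle, thin shank, flared end). Origin: centre of its underside; x: the way the outline's blade points. The tool's origin belongs at x = -40, y = 0, z = 12 mm, x axes alike. Blade goes between two dowels, 8 mm thick, 26 mm high, at x = 25, y = +/-30 mm.
- place_narrow: Fixed pale tile on the home rack, 200 (x) x 70 x 12 mm, flat, inlaid with the dark full-size outline of the narrow chisel (long handle, thin straight blade). Origin: centre of its underside; x: the way the outline's blade points. The tool's origin belongs at x = -40, y = 0, z = 12 mm, x axes alike. Blade goes between two dowels, 8 mm thick, 26 mm high, at x = 25, y = +/-30 mm.
- place_palm: Fixed pale tile on the home rack, 200 (x) x 70 x 12 mm, flat, inlaid with the dark full-size outline of the palm chisel (short stubby handle, short blade). Origin: centre of its underside; x: the way the outline's blade points. The tool's origin belongs at x = -40, y = 0, z = 12 mm, x axes alike. Blade goes between two dowels, 8 mm thick, 26 mm high, at x = 25, y = +/-30 mm.
- bench_rack: Fixed plain rack, tools on it at the start in any order, handles to the robot: board 260 (x) x 350 (y) x 20 mm, end cheeks 40 mm high at y = +/-170, 26 mm high strip at x = 108 and a small block on the ledge beyond. Origin: underside, 110 mm from the edge near the robot; x away from the robot. Row pitch 76 mm along y. Dowels 10 mm thick, 28 mm high between lanes at x = 50, y = 0, +/-76, +/-152.
- home_rack: Fixed rack with the four outline tiles side by side in any order: board 260 (x) x 350 (y) x 20 mm, end cheeks 40 mm high at y = +/-170, 26 mm high strip at x = 108 and a small block on the ledge beyond. Origin: underside, 110 mm from the edge near the robot; x away from the robot. Row pitch 76 mm along y. Tiles lie on the board.
There are look-alikes about, which are no part of the job. Leave any red look-alike of the tool_narrow alone.

How it is judged:
At the end, for the whole second after the job is handed in: Each of the four chisels lies flat (tilt under 0.12 rad, underside on its tile) on the tile with its own outline: its origin within 13 mm along and 12 mm across the outline's handle middle, pointing the outline's way within 0.2 rad, released and at rest (x of tool_broad in the frame of place_broad between -0.053 and -0.027 m and y of tool_broad in the frame of place_broad between -0.012 and 0.012 m and z of tool_broad in the frame of place_broad between 0.008 and 0.017 m and x of place_broad in the frame of tool_broad above 0.015 m and angle between the x axis of tool_broad and the x axis of place_broad, either way round below 0.2 rad and angle between each of tool_broad, tool_fishtail, tool_narrow, tool_palm's own z axis and vertical below 0.12 rad and linear speed of each of tool_broad, tool_fishtail, tool_narrow, tool_palm below 0.02 m/s and angular speed of each of tool_broad, tool_fishtail, tool_narrow, tool_palm below 0.2 rad/s and x of tool_fishtail in the frame of place_fishtail between -0.053 and -0.027 m and y of tool_fishtail in the frame of place_fishtail between -0.012 and 0.012 m and z of tool_fishtail in the frame of place_fishtail between 0.008 and 0.017 m and x of place_fishtail in the frame of tool_fishtail above 0.015 m and angle between the x axis of tool_fishtail and the x axis of place_fishtail, either way round below 0.2 rad and x of tool_narrow in the frame of place_narrow between -0.053 and -0.027 m and y of tool_narrow in the frame of place_narrow between -0.012 and 0.012 m and z of tool_narrow in the frame of place_narrow between 0.008 and 0.017 m and x of place_narrow in the frame of tool_narrow above 0.015 m and angle between the x axis of tool_narrow and the x axis of place_narrow, either way round below 0.2 rad and x of tool_palm in the frame of place_palm between -0.053 and -0.027 m and y of tool_palm in the frame of place_palm between -0.012 and 0.012 m and z of tool_palm in the frame of place_palm between 0.008 and 0.017 m and x of place_palm in the frame of tool_palm above 0.015 m and angle between the x axis of tool_palm and the x axis of place_palm, either way round below 0.2 rad); the robot touches nothing.
It also fails if it takes over 120 s, if anything falls off the work surface, if the arm or the gripper's body presses on something with over 40 N, if the wrist force passes 120 N, or if a joint passes its speed limit or range.

## Working session

There is one attempt and no reset: what is moved stays moved. The work goes in short steps, Python scripts to look and compute and a shell command to move; the robot and the scene stay as the last step left them, time stands still between calls to the robot, and variables do not carry over. Pictures are saved under pics/ and viewed, and the job is handed in when it is done.

```bash
mkdir -p pics; ls
python3 - <<'E'
from station import sensors, eyes
import cv2
for n in("top","side"):
    im=eyes.camera(n); cv2.imwrite(f"pics/{n}0.png",im[:,:,::-1]); print(n,eyes.calibration(n))
print(sensors.sense())
E
```

```text
pics
top {'fx': 462.2261830857016, 'fy': 462.2261830857016, 'cx': 329.43394327283283, 'cy': 245.2346559598701, 'k1': 0.005393718316536542, 'rvec': array([ 2.17736697, -2.12579021,  0.14461402]), 'tvec': array([0.01595245, 0.4208527 , 0.89262071])}
side {'fx': 519.1929486280094, 'fy': 519.1929486280094, 'cx': 320.729294619788, 'cy': 241.2761938831458, 'k1': -0.1248719167393038, 'rvec': array([ 0.78002724, -2.62176947,  1.03960172]), 'tvec': array([0.35361696, 0.20361869, 0.85925574])}
{'t': 0.1, 'joint_positions': array([ 1.01539213,  0.43516918,  0.0249906 ,  1.57398482, -0.01154547,
        1.13399452, -0.07508974]), 'dq': array([ 4.24290745e-04,  1.77164025e-05, -9.06024397e-04, -3.00693379e-03,
        2.58752356e-04, -7.83551922e-05, -2.35752761e-03]), 'joint_efforts': array([ 3.34612210e-03, -6.69131327e+01,  9.88762826e-01, -3.15147078e+01,
       -6.03797729e-02,  3.74463305e-02, -9.89397620e-06]), 'ee_pos': array([ 0.27317208, -0.56166248,  0.23702202]), 'tcp_rot': array([ 9.74485840e-01,  2.24447876e-01, -2.47462868e-04, -6.61612759e-04]), 'contact_force': array([-0.36834418,  1.33634492,  0.12316129]), 'ft_torque': array([0.03542446, 0.01434126, 0.08867445]), 'width': 0.9989222804878712}
```

View pics/top0.png

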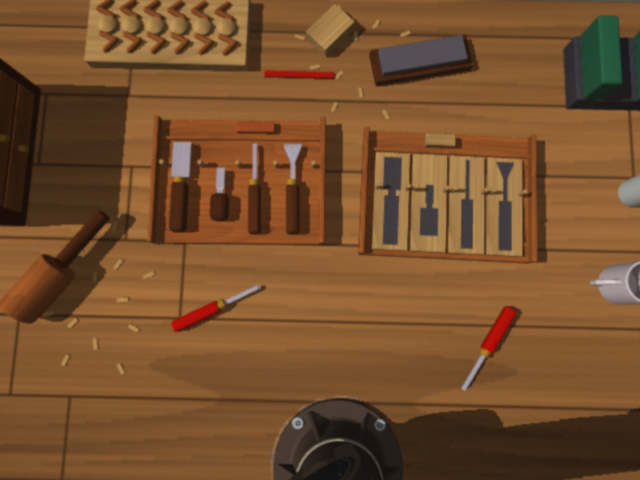

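View pics/side0.png

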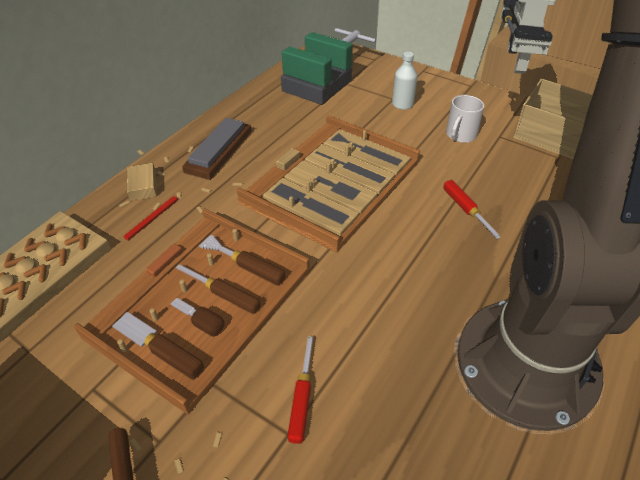

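The top view shows the bench rack with the tools on the left and the home rack on the right. I'll enlarge both to read positions.

```bash
cat > h.py <<'E'
import numpy as np, cv2
from station import sensors, eyes
from scipy.spatial.transform import Rotation as R
def cal(n):
    c=eyes.calibration(n); return c,R.from_rotvec(c["rvec"]).as_matrix(),np.array(c["tvec"])
def p2w(n,u,v,z):
    c,M,t=cal(n); a=np.array([(u-c["cx"])/c["fx"],(v-c["cy"])/c["fy"]]); b=a.copy()
    for _ in range(20): b=a/(1+c["k1"]*(b@b))
    d=M.T@np.r_[b,1]; o=-M.T@t; return o+d*(z-o[2])/d[2]
def w2p(n,p):
    c,M,t=cal(n); q=M@np.array(p)+t; b=q[:2]/q[2]; b=b*(1+c["k1"]*(b@b)); return np.array([b[0]*c["fx"]+c["cx"],b[1]*c["fy"]+c["cy"]])
def crop(im,u0,v0,u1,v1,s,f):
    k=cv2.resize(im[v0:v1,u0:u1],None,fx=s,fy=s,interpolation=cv2.INTER_CUBIC)[:,:,::-1].copy()
    for u in range(-(-u0//10)*10,u1,10):
        L=12 if u%50==0 else 5; cv2.line(k,((u-u0)*s,0),((u-u0)*s,L),(0,255,0),1)
        if u%50==0: cv2.putText(k,str(u),((u-u0)*s+2,22),0,.4,(0,255,0),1)
    for v in range(-(-v0//10)*10,v1,10):
        L=12 if v%50==0 else 5; cv2.line(k,(0,(v-v0)*s),(L,(v-v0)*s),(0,255,0),1)
        if v%50==0: cv2.putText(k,str(v),(14,(v-v0)*s+4),0,.4,(0,255,0),1)
    cv2.imwrite(f,k)
E
python3 - <<'E'
from h import *
im=cv2.imread("pics/top0.png")[:,:,::-1]
crop(im,145,110,335,250,4,"pics/b0.png"); crop(im,355,120,545,270,4,"pics/h0.png")
E
```

```text
(no output)
```

View pics/b0.png

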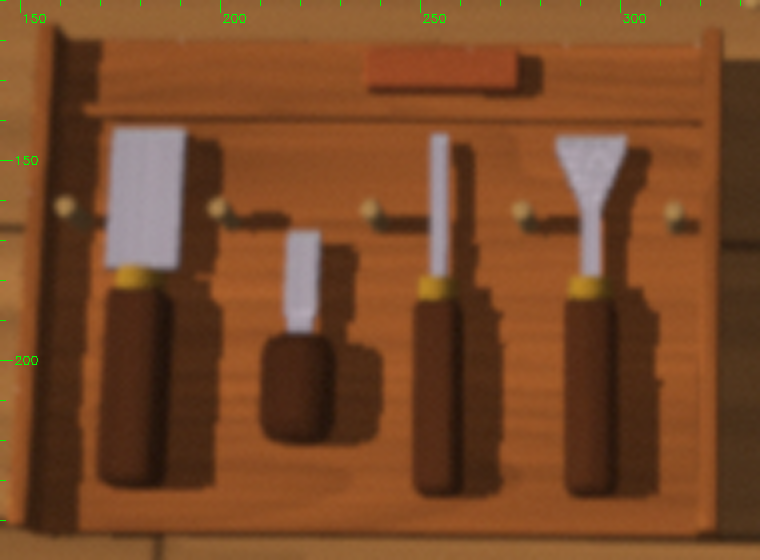

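View pics/h0.png

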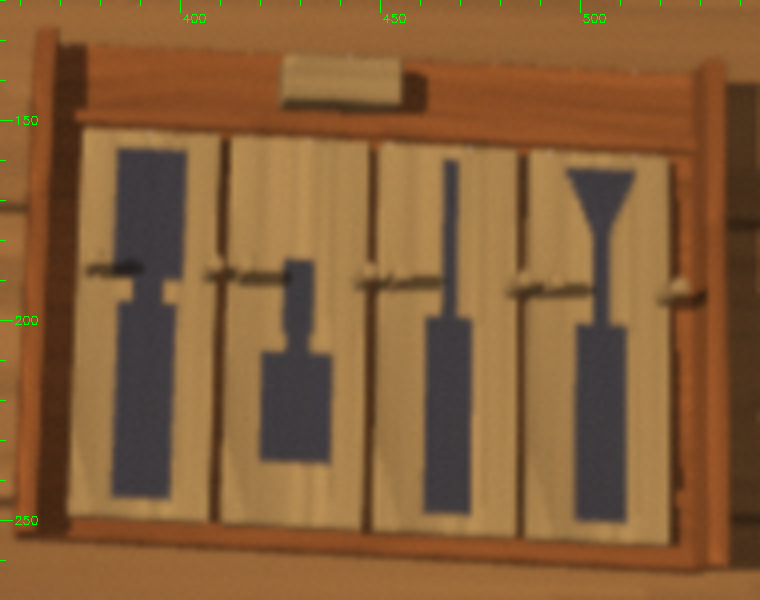

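Bench, left to right: broad (tip px 183,142), palm (221,168), narrow (255,144, brown and so not the red look-alike) and fishtail (293,144). The home outlines are in the same order: broad (390), palm (428), narrow (466) and fishtail (504). Next I'll work out the poses and overlay them as a check.

```bash
cat > poses.py <<'E'
from h import *
T={}
# name: tip px, ferrule px (crop coords), tip x, half-length, width, height
S={"broad":((151,128),(135,277),130,50,30,28),"palm":((304,231),(300,334),76,28,36,30),
"narrow":((440,135),(436.5,278),132,50,24,24),"fishtail":((591.5,136),(588.5,278),131,50,26,26)}
O={"broad":((153,149),(141.5,497)),"palm":((299.5,260),(295,462.5)),"narrow":((451,159),(447.5,514)),"fishtail":((601.5,171),(601,521))}
def run():
    r={}
    for n,(a,b,tx,hl,w,h) in S.items():
        z=.02+h/2e3
        A=p2w("top",145+a[0]/4,110+a[1]/4,z)[:2];B=p2w("top",145+b[0]/4,110+b[1]/4,z)[:2]
        u=(A-B)/np.linalg.norm(A-B); o=A-u*tx/1e3
        a,b=O[n]
        C=p2w("top",355+a[0]/4,120+a[1]/4,.032)[:2];D=p2w("top",355+b[0]/4,120+b[1]/4,.032)[:2]
        v=(C-D)/np.linalg.norm(C-D); L=np.linalg.norm(C-D)*1e3; 
        mid=(C+D)/2; q=mid-v*(tx-hl)/2e3
        r[n]=(o,np.arctan2(u[1],u[0]),q,np.arctan2(v[1],v[0]))
        yield_=L-(tx+hl)
        print(n,"tool",o.round(4),np.degrees(r[n][1]).round(1),"goal",q.round(4),np.degrees(r[n][3]).round(1),"len err mm",round(yield_,1))
    return r
E
python3 - <<'E'
from poses import *
r=run()
im=cv2.imread("pics/top0.png")
def rect(s,pts):
    return np.round(np.array(pts)*4).astype(int)
for tag,(u0,v0,u1,v1) in {"b":(145,110,335,250),"h":(355,120,545,270)}.items():
    k=cv2.resize(im[v0:v1,u0:u1],None,fx=4,fy=4,interpolation=cv2.INTER_CUBIC)
    for n,(o,y,q,g) in r.items():
        hl,w,h,tx=S[n][3],S[n][4],S[n][5],S[n][2]
        p,a,z0=(o,y,.02) if tag=="b" else (q,g,.032)
        for z in ([z0,z0+h/1e3] if tag=="b" else [z0]):
            P=[]
            for X,Y in((-hl,-w/2),(hl,-w/2),(hl,w/2),(-hl,w/2)):
                P.append((w2p("top",[p[0]+(X*np.cos(a)-Y*np.sin(a))/1e3,p[1]+(X*np.sin(a)+Y*np.cos(a))/1e3,z])-[u0,v0])*4)
            cv2.polylines(k,[np.round(P).astype(int)],True,(0,255,0) if z==z0 else (255,255,0),1)
    cv2.imwrite(f"pics/ov_{tag}.png",k)
s=sensors.sense();print(R.from_quat(s["tcp_rot"]).as_matrix().round(3))
E
```

```text
broad tool [0.4948 0.3349] -2.1 goal [ 0.4743 -0.0962] -1.5 len err mm -0.9
palm tool [0.4962 0.2477] 1.0 goal [ 0.4717 -0.1718] -1.5 len err mm -0.4
narrow tool [0.4935 0.1803] 1.2 goal [ 0.47   -0.2478] -1.5 len err mm 0.3
fishtail tool [0.4955 0.1038] 0.8 goal [ 0.4674 -0.3238] -1.6 len err mm -1.5
[[ 0.899  0.437 -0.001]
 [ 0.437 -0.899  0.001]
 [-0.    -0.001 -1.   ]]
```

View pics/ov_b.png

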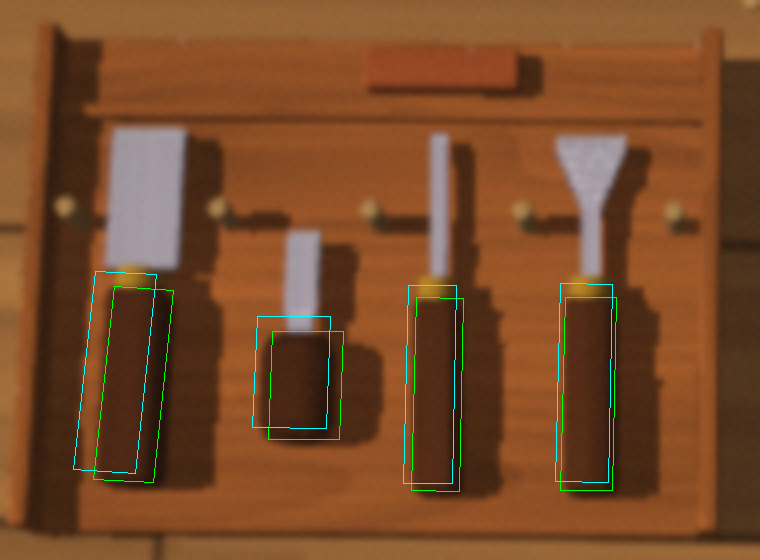

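View pics/ov_h.png

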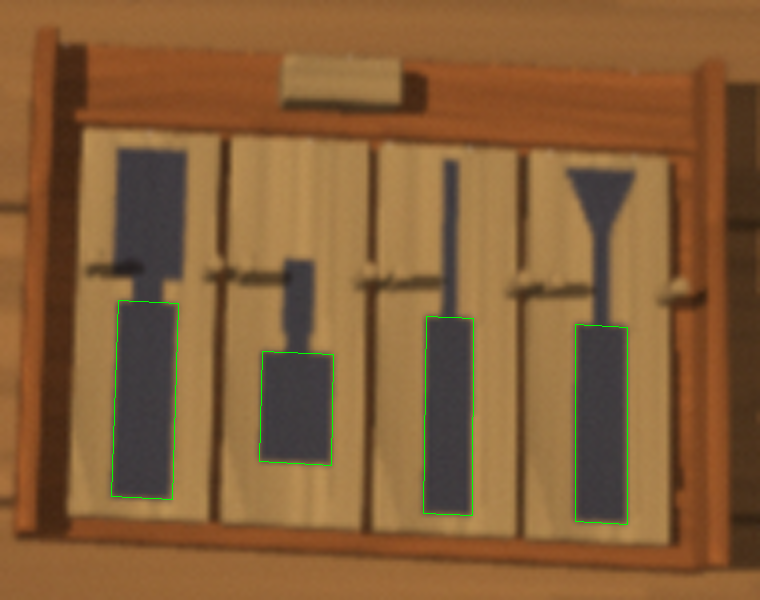

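Goal overlays match the outlines exactly. The tool overlays are a bit off: the ferrule's shaded side biased my reading. I'll refit using the blade and handle silhouette midlines, whose centres sit at mid-height.

Run:
```python
from poses import *
from scipy.optimize import least_squares
im=cv2.imread("pics/top0.png")
crop(im[:,:,::-1],160,130,240,240,5,"pics/z1.png")
# midline px in crop coords
M={"broad":[(151,128),(142,268),(139.5,300),(130,480)],"palm":[(304,231),(301,325),(297,390)],
"narrow":[(440,135),(439,275),(438,310),(437.5,480)],"fishtail":[(591.5,136),(591.5,270),(591,310),(591,480)]}
# extents: tip v and butt silhouette v (bottom edge at ~ z0)
B={"broad":487,"palm":443,"narrow":496,"fishtail":496}
for n,m in M.items():
    hl,w,h,tx=S[n][3],S[n][4],S[n][5],S[n][2]; z=.02+h/2e3
    P=np.array([p2w("top",145+a/4,110+b/4,z)[:2] for a,b in m])
    c=np.polyfit(P[:,0],P[:,1],1); yaw=np.arctan(c[0])
    tip=P[0][0]
    lo=p2w("top",145+m[-1][0]/4,110+B[n]/4,.02)[0]; hi=p2w("top",145+m[-1][0]/4,110+B[n]/4,.02+h/2e3)[0]
    x1=tip-tx/1e3; print(n,"x from tip %.4f from butt(z0) %.4f (zmid) %.4f"%(x1,lo+hl/1e3,hi+hl/1e3),"y %.4f"%np.polyval(c,x1),"yaw %.1f"%np.degrees(yaw), "resid",(P[:,1]-np.polyval(c,P[:,0])).round(4))
```

```text
broad x from tip 0.4947 from butt(z0) 0.4915 (zmid) 0.4893 y 0.3292 yaw 0.5 resid [-0.0003  0.0001  0.0004 -0.0002]
palm x from tip 0.4962 from butt(z0) 0.4941 (zmid) 0.4913 y 0.2478 yaw 0.8 resid [ 0.0002 -0.0004  0.0002]
narrow x from tip 0.4934 from butt(z0) 0.4907 (zmid) 0.4888 y 0.1782 yaw 2.2 resid [-0.0001 -0.0001  0.0003 -0.0001]
fishtail x from tip 0.4954 from butt(z0) 0.4926 (zmid) 0.4905 y 0.1013 yaw 1.9 resid [ 0.     -0.0001  0.0001 -0.    ]
```

View pics/z1.png

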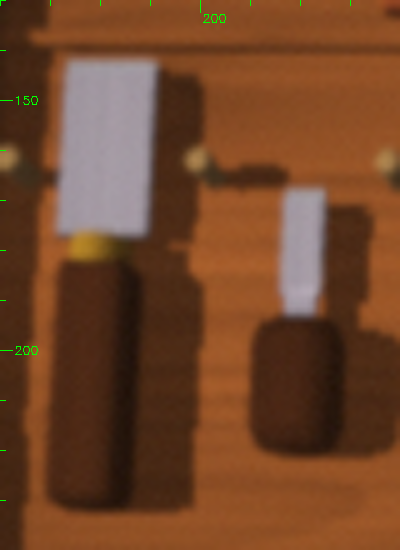

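```bash
cat > go.py <<'E'
import sys
from h import *
TL={"broad":(.493,.3292,.5,28),"palm":(.495,.2478,.8,6),"narrow":(.491,.1782,2.2,14),"fishtail":(.4935,.1013,1.9,25)}
GL={"broad":(.4743,-.0962,-1.5,28),"palm":(.4717,-.1718,-1.5,6),"narrow":(.470,-.2478,-1.5,14),"fishtail":(.4674,-.3238,-1.6,25)}
# usage: go.py t|g name z   -> delta from the measured pose
k,n,z=sys.argv[1],sys.argv[2],float(sys.argv[3])
x,y,a,gx=(TL if k=="t" else GL)[n]; a=np.radians(a)
p=np.array([x+gx/1e3*np.cos(a),y+gx/1e3*np.sin(a),z])
Rt=R.from_matrix(np.array([[np.cos(a),np.sin(a),0],[np.sin(a),-np.cos(a),0],[0,0,-1.]]))
s=sensors.sense(); R0=R.from_quat(s["tcp_rot"])
print("t",round(s["t"],2),"target",p.round(4),"at",s["ee_pos"].round(4),"width mm",round(92*s["width"],1))
print("offset",(R0.inv().apply(p-s["ee_pos"])*10).round(3),"rot",((R0.inv()*Rt).as_rotvec()/(np.pi/2)).round(3))
E
python3 go.py t fishtail .13
```

```text
t 0.1 target [0.5185 0.1021 0.13  ] at [ 0.2732 -0.5617  0.237 ] width mm 91.9
offset [ 5.11  -4.895  1.076] rot [-0.001  0.     0.267]
```

```bash
python3 -m pendant '[{"offset":[0.5,-0.5,0],"rot":[0,0,0.12],"gripper":-0.1},{"offset":[1,-1,0],"rot":[0,0,0.2],"gripper":-0.1},{"offset":[1,-1,0],"rot":[0,0,0.267],"gripper":-0.1},{"offset":[1,-1,0],"rot":[0,0,0.267],"gripper":-0.1}]'; python3 go.py t fishtail .13
```

```text
t: 0.6
ee_pos: [0.3201, -0.4267, 0.2372]
tcp_rot: [1.0, 0.018, -0.0, -0.001]
contact_force: [0.0, -0.8, -0.1]
width: 0.611
t 0.6 target [0.5185 0.1021 0.13  ] at [ 0.3201 -0.4267  0.2372] width mm 56.2
offset [ 2.178 -5.21   1.079] rot [-0.001  0.     0.002]
```

```bash
P='python3 -m pendant'; python3 -m pendant '[{"offset":[0.4,-1,0],"rot":[0,0,0],"gripper":-0.1},{"offset":[0.4,-1,0],"rot":[0,0,0],"gripper":-0.1},{"offset":[0.4,-1,0],"rot":[0,0,0],"gripper":-0.1}]' >/dev/null; python3 -m pendant '[{"offset":[0.4,-1,0],"rot":[0,0,0],"gripper":-0.1},{"offset":[0.4,-1,0],"rot":[0,0,0],"gripper":-0.1},{"offset":[0.4,-1,0],"rot":[0,0,0],"gripper":-0.1}]'>/dev/null; python3 -m pendant '[{"offset":[0.4,-1,0],"rot":[0,0,0],"gripper":-0.1},{"offset":[0.4,-1,0],"rot":[0,0,0],"gripper":-0.1},{"offset":[0.4,-1,0],"rot":[0,0,0],"gripper":-0.1}]'; python3 go.py t fishtail .13
```

```text
t: 1.72
ee_pos: [0.4306, -0.1179, 0.2379]
tcp_rot: [1.0, 0.027, 0.0, -0.002]
contact_force: [-0.5, -0.6, -0.9]
width: 0.549
t 1.73 target [0.5185 0.1021 0.13  ] at [ 0.4306 -0.1179  0.2379] width mm 50.5
offset [ 0.994 -2.147  1.087] rot [-0.002 -0.     0.013]
```

```bash
python3 -m pendant '[{"offset":[0.5,-1,0],"rot":[0,0,0],"gripper":-0.1},{"offset":[0.5,-1,0.2],"rot":[0,0,0],"gripper":-0.1},{"offset":[0.5,-1,0.2],"rot":[0,0,0],"gripper":-0.1}]' >/dev/null; python3 -m pendant '[{"offset":[0.5,-1,0.5],"rot":[0,0,0],"gripper":-0.1},{"offset":[0.5,-1,0.8],"rot":[0,0,0],"gripper":-0.1},{"offset":[0.5,-1,0.8],"rot":[0,0,0],"gripper":-0.1},{"offset":[0.5,-1,0.8],"rot":[0,0,0],"gripper":-0.1},{"offset":[0.5,-1,0.8],"rot":[0,0,0],"gripper":-0.1}]'; python3 go.py t fishtail .09
```

```text
t: 2.72
ee_pos: [0.5209, 0.0858, 0.1383]
tcp_rot: [1.0, 0.027, 0.0, -0.001]
contact_force: [-0.2, 0.5, 0.2]
width: 0.549
t 2.73 target [0.5185 0.1021 0.09  ] at [0.5209 0.0858 0.1383] width mm 50.6
offset [-0.016 -0.163  0.483] rot [-0.002 -0.     0.013]
```

```bash
python3 -m pendant '[{"offset":[-0.016,-0.163,0.3],"rot":[-0.002,0,0.013],"gripper":-0.1},{"offset":[-0.016,-0.163,0.48],"rot":[-0.002,0,0.013],"gripper":-0.1},{"offset":[-0.016,-0.163,0.48],"rot":[-0.002,0,0.013],"gripper":-0.1},{"offset":[-0.016,-0.163,0.48],"rot":[-0.002,0,0.013],"gripper":-0.1}]' ; python3 go.py t fishtail .034
python3 - <<'E'
from h import *
im=eyes.camera("side");crop(im,100,170,360,360,3,"pics/s1.png")
E
```

```text
t: 3.22
ee_pos: [0.5193, 0.1011, 0.0917]
tcp_rot: [1.0, 0.016, 0.001, 0.0]
contact_force: [-0.0, -0.1, -0.1]
width: 0.552
t 3.23 target [0.5185 0.1021 0.034 ] at [0.5193 0.1011 0.0917] width mm 50.8
offset [-0.009 -0.011  0.576] rot [ 0.    -0.001 -0.001]
```

View pics/s1.png

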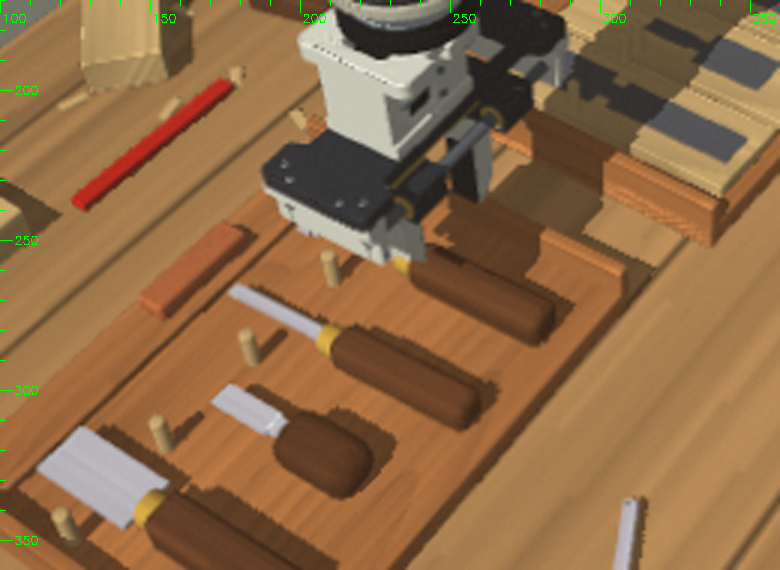

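The side view shows the fingers straddling the front of the fishtail's handle (px 240,252). Descending and gripping.

```bash
python3 -m pendant '[{"offset":[-0.009,-0.01,0.3],"rot":[0,0,0],"gripper":-0.1},{"offset":[-0.009,-0.01,0.5],"rot":[0,0,0],"gripper":-0.1},{"offset":[-0.009,-0.01,0.576],"rot":[0,0,0],"gripper":-0.1},{"offset":[-0.009,-0.01,0.576],"rot":[0,0,0],"gripper":-0.1},{"offset":[-0.009,-0.01,0.576],"rot":[0,0,0],"gripper":-0.1}]' ; python3 -m pendant '[{"offset":[0,0,0],"rot":[0,0,0],"gripper":1},{"offset":[0,0,0],"rot":[0,0,0],"gripper":1},{"offset":[0,0,0],"rot":[0,0,0],"gripper":1},{"offset":[0,0,0],"rot":[0,0,0],"gripper":1},{"offset":[0,0,0],"rot":[0,0,0],"gripper":1},{"offset":[0,0,0],"rot":[0,0,0],"gripper":1}]' 30; python3 go.py t fishtail .034
```

```text
t: 3.9
ee_pos: [0.5193, 0.1024, 0.035]
tcp_rot: [1.0, 0.016, 0.002, -0.0]
contact_force: [0.6, -0.4, -0.2]
width: 0.553
t: 4.65
ee_pos: [0.5194, 0.1025, 0.0352]
tcp_rot: [1.0, 0.016, 0.002, -0.0]
contact_force: [-0.1, -0.3, 5.4]
width: 0.284
t 4.65 target [0.5185 0.1021 0.034 ] at [0.5194 0.1025 0.0352] width mm 26.1
offset [-0.009  0.003  0.012] rot [-0.    -0.003 -0.   ]
```

```bash
python3 -m pendant '[{"offset":[0,0,-0.3],"rot":[0,0,0],"gripper":1},{"offset":[0,0,-0.6],"rot":[0,0,0],"gripper":1},{"offset":[0,0,-0.9],"rot":[0,0,0],"gripper":1},{"offset":[0,0,-0.9],"rot":[0,0,0],"gripper":1}]' ; python3 go.py g fishtail .125
python3 - <<'E'
from h import *
im=eyes.camera("side");crop(im,100,130,360,330,3,"pics/s2.png")
E
```

```text
t: 5.15
ee_pos: [0.5202, 0.1028, 0.1269]
tcp_rot: [1.0, 0.016, 0.004, -0.0]
contact_force: [-0.4, 0.4, -1.8]
width: 0.284
t 5.15 target [ 0.4924 -0.3245  0.125 ] at [0.5202 0.1028 0.1269] width mm 26.1
offset [-0.416  4.262  0.013] rot [-0.001 -0.005  0.038]
```

View pics/s2.png

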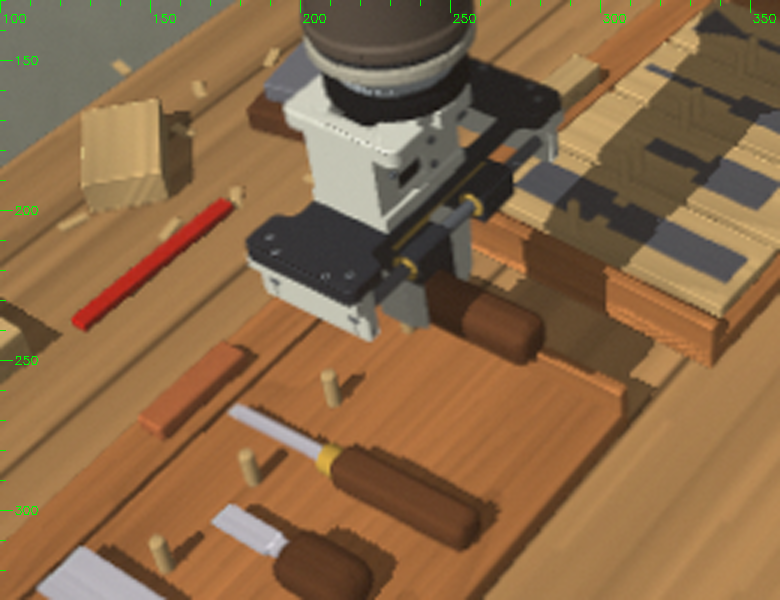

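The fishtail is held and looks level (handle at px 260,235). Carrying it to the home rack.

```bash
for i in 1 2; do :; done; python3 -m pendant '[{"offset":[-0.05,0.5,0],"rot":[0,0,0.015],"gripper":1},{"offset":[-0.1,1,0],"rot":[0,0,0.03],"gripper":1},{"offset":[-0.1,1,0],"rot":[0,0,0.038],"gripper":1}]' >/dev/null
python3 -m pendant '[{"offset":[-0.1,0.6,0],"rot":[0,0,0],"gripper":1},{"offset":[-0.1,1,0],"rot":[0,0,0],"gripper":1},{"offset":[-0.1,1,0],"rot":[0,0,0],"gripper":1}]' >/dev/null
python3 -m pendant '[{"offset":[-0.1,0.6,0],"rot":[0,0,0],"gripper":1},{"offset":[-0.1,1,0],"rot":[0,0,0],"gripper":1},{"offset":[-0.1,1,0],"rot":[0,0,0],"gripper":1}]' >/dev/null
python3 -m pendant '[{"offset":[-0.1,0.6,0],"rot":[0,0,0],"gripper":1},{"offset":[-0.1,0.9,0],"rot":[0,0,0],"gripper":1},{"offset":[-0.1,0.9,0],"rot":[0,0,0],"gripper":1}]'
python3 go.py g fishtail .1
```

```text
t: 6.7
ee_pos: [0.4677, -0.2975, 0.1215]
tcp_rot: [1.0, -0.023, -0.001, 0.002]
contact_force: [0.1, 0.5, -1.7]
width: 0.28
t 6.7 target [ 0.4924 -0.3245  0.1   ] at [ 0.4677 -0.2975  0.1215] width mm 25.7
offset [0.26  0.258 0.215] rot [ 0.002  0.001 -0.012]
```

```bash
python3 -m pendant '[{"offset":[0.26,0.258,0],"rot":[0.002,0.001,-0.012],"gripper":1},{"offset":[0.26,0.258,0.2],"rot":[0.002,0.001,-0.012],"gripper":1},{"offset":[0.26,0.258,0.2],"rot":[0.002,0.001,-0.012],"gripper":1},{"offset":[0.26,0.258,0.2],"rot":[0.002,0.001,-0.012],"gripper":1},{"offset":[0.26,0.258,0.2],"rot":[0.002,0.001,-0.012],"gripper":1}]'; python3 go.py g fishtail .0475
python3 - <<'E'
from h import *
im=eyes.camera("side");crop(im,200,90,460,280,3,"pics/s3.png")
E
```

```text
t: 7.32
ee_pos: [0.493, -0.3237, 0.1022]
tcp_rot: [1.0, -0.013, 0.0, 0.0]
contact_force: [-1.0, 0.0, -0.9]
width: 0.283
t 7.33 target [ 0.4924 -0.3245  0.0475] at [ 0.493  -0.3237  0.1022] width mm 26.0
offset [-0.006  0.008  0.547] rot [ 0.    -0.     0.001]
```

View pics/s3.png

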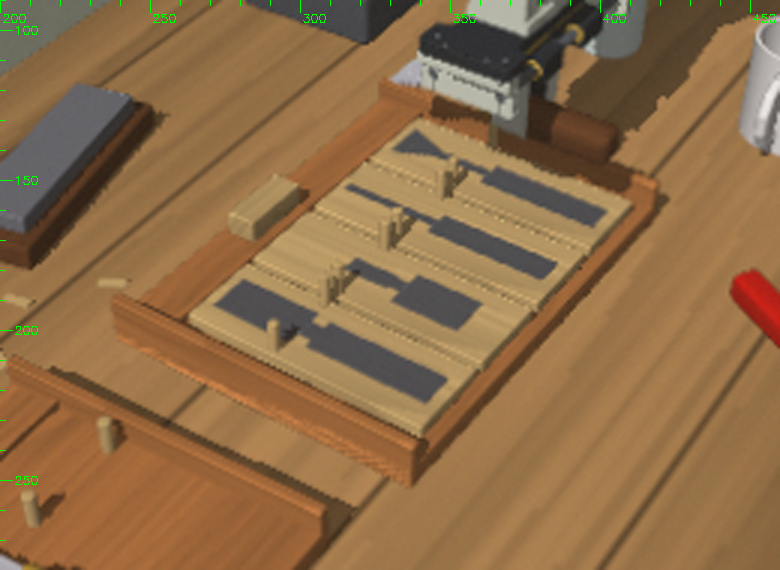

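```bash
python3 -m pendant '[{"offset":[-0.006,0.008,0.25],"rot":[0,0,0.001],"gripper":1},{"offset":[-0.006,0.008,0.4],"rot":[0,0,0.001],"gripper":1},{"offset":[-0.006,0.008,0.5],"rot":[0,0,0.001],"gripper":1},{"offset":[-0.006,0.008,0.55],"rot":[0,0,0.001],"gripper":1},{"offset":[-0.006,0.008,0.55],"rot":[0,0,0.001],"gripper":1},{"offset":[-0.006,0.008,0.55],"rot":[0,0,0.001],"gripper":1}]'; python3 go.py g fishtail .0472
```

```text
t: 8.12
ee_pos: [0.4925, -0.325, 0.0475]
tcp_rot: [1.0, -0.014, 0.0, 0.0]
contact_force: [-0.2, -0.4, -1.0]
width: 0.28
t 8.12 target [ 0.4924 -0.3245  0.0472] at [ 0.4925 -0.325   0.0475] width mm 25.8
offset [-0.002 -0.005  0.003] rot [ 0.001 -0.001 -0.001]
```

```bash
python3 -m pendant '[{"offset":[0,0,0.005],"rot":[0,0,0],"gripper":0.4},{"offset":[0,0,0.005],"rot":[0,0,0],"gripper":0.2},{"offset":[0,0,0.005],"rot":[0,0,0],"gripper":0},{"offset":[0,0,0.005],"rot":[0,0,0],"gripper":0},{"offset":[0,0,-0.2],"rot":[0,0,0],"gripper":0},{"offset":[0,0,-0.6],"rot":[0,0,0],"gripper":0},{"offset":[0,0,-0.8],"rot":[0,0,0],"gripper":0},{"offset":[0,0,-0.8],"rot":[0,0,0],"gripper":0}]'; python3 go.py t narrow .125
python3 - <<'E'
from h import *
im=eyes.camera("side");crop(im,200,90,460,280,3,"pics/s4.png")
E
```

```text
t: 9.12
ee_pos: [0.4935, -0.3255, 0.1291]
tcp_rot: [1.0, -0.014, 0.002, 0.001]
contact_force: [0.8, -0.3, -0.8]
width: 0.502
t 9.12 target [0.505  0.1787 0.125 ] at [ 0.4935 -0.3255  0.1291] width mm 46.2
offset [-0.03  -5.044  0.029] rot [ 0.002 -0.003 -0.043]
```

View pics/s4.png

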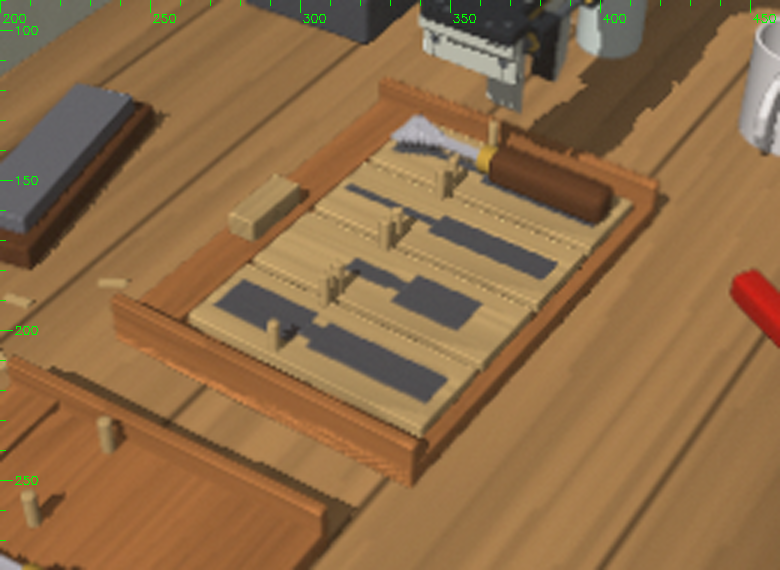

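The fishtail lies on its outline with the blade between the dowels. Next, the narrow.

```bash
python3 -m pendant '[{"offset":[0,-0.6,0],"rot":[0,0,-0.02],"gripper":-0.1},{"offset":[0,-1,0],"rot":[0,0,-0.043],"gripper":-0.1},{"offset":[0,-1,0],"rot":[0,0,-0.043],"gripper":-0.1}]' >/dev/null
python3 -m pendant '[{"offset":[0.03,-0.6,0],"rot":[0,0,0],"gripper":-0.1},{"offset":[0.03,-1,0],"rot":[0,0,0],"gripper":-0.1},{"offset":[0.03,-1,0],"rot":[0,0,0],"gripper":-0.1}]' >/dev/null
python3 -m pendant '[{"offset":[0.03,-0.6,0],"rot":[0,0,0],"gripper":-0.1},{"offset":[0.03,-1,0],"rot":[0,0,0],"gripper":-0.1},{"offset":[0.03,-1,0],"rot":[0,0,0],"gripper":-0.1}]' >/dev/null
python3 -m pendant '[{"offset":[0.03,-0.6,0],"rot":[0,0,0],"gripper":-0.1},{"offset":[0.03,-1,0],"rot":[0,0,0],"gripper":-0.1},{"offset":[0.03,-1,0],"rot":[0,0,0],"gripper":-0.1}]' >/dev/null
python3 -m pendant '[{"offset":[0.03,-0.6,0],"rot":[0,0,0],"gripper":-0.1},{"offset":[0.03,-0.9,0],"rot":[0,0,0],"gripper":-0.1},{"offset":[0.03,-0.9,0],"rot":[0,0,0],"gripper":-0.1}]'
python3 go.py t narrow .09
```

```text
t: 11.05
ee_pos: [0.488, 0.1755, 0.1253]
tcp_rot: [1.0, 0.028, -0.001, -0.002]
contact_force: [0.4, 0.2, 0.3]
width: 0.551
t 11.05 target [0.505  0.1787 0.09  ] at [0.488  0.1755 0.1253] width mm 50.7
offset [ 0.173 -0.022  0.353] rot [-0.002  0.001  0.012]
```

```bash
python3 -m pendant '[{"offset":[0.173,-0.022,0.15],"rot":[-0.002,0.001,0.012],"gripper":-0.1},{"offset":[0.173,-0.022,0.35],"rot":[-0.002,0.001,0.012],"gripper":-0.1},{"offset":[0.173,-0.022,0.35],"rot":[-0.002,0.001,0.012],"gripper":-0.1},{"offset":[0.173,-0.022,0.35],"rot":[-0.002,0.001,0.012],"gripper":-0.1},{"offset":[0.173,-0.022,0.35],"rot":[-0.002,0.001,0.012],"gripper":-0.1}]'; python3 go.py t narrow .0345
python3 - <<'E'
from h import *
im=eyes.camera("side");crop(im,80,170,340,360,3,"pics/s5.png")
E
```

```text
t: 11.68
ee_pos: [0.5056, 0.1782, 0.091]
tcp_rot: [1.0, 0.019, 0.0, -0.0]
contact_force: [0.1, -0.5, 0.8]
width: 0.55
t 11.68 target [0.505  0.1787 0.0345] at [0.5056 0.1782 0.091 ] width mm 50.6
offset [-0.006 -0.005  0.565] rot [-0.    -0.    -0.001]
```

View pics/s5.png

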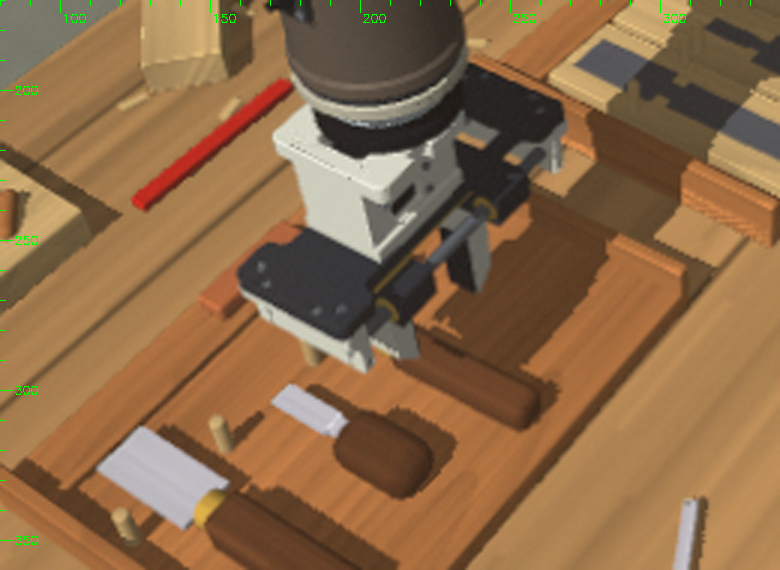

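The fingers straddle the narrow's handle (px 222,290). Descending, gripping and lifting.

```bash
python3 -m pendant '[{"offset":[-0.006,-0.005,0.3],"rot":[0,0,0],"gripper":-0.1},{"offset":[-0.006,-0.005,0.5],"rot":[0,0,0],"gripper":-0.1},{"offset":[-0.006,-0.005,0.565],"rot":[0,0,0],"gripper":-0.1},{"offset":[-0.006,-0.005,0.565],"rot":[0,0,0],"gripper":-0.1},{"offset":[-0.006,-0.005,0.565],"rot":[0,0,0],"gripper":-0.1}]' ; python3 -m pendant '[{"offset":[0,0,0],"rot":[0,0,0],"gripper":1},{"offset":[0,0,0],"rot":[0,0,0],"gripper":1},{"offset":[0,0,0],"rot":[0,0,0],"gripper":1},{"offset":[0,0,0],"rot":[0,0,0],"gripper":1},{"offset":[0,0,0],"rot":[0,0,0],"gripper":1},{"offset":[0,0,0],"rot":[0,0,0],"gripper":1}]' 30; python3 go.py t narrow .0345;  python3 -m pendant '[{"offset":[0,0,-0.3],"rot":[0,0,0],"gripper":1},{"offset":[0,0,-0.6],"rot":[0,0,0],"gripper":1},{"offset":[0,0,-0.9],"rot":[0,0,0],"gripper":1},{"offset":[0,0,-0.9],"rot":[0,0,0],"gripper":1}]' ; python3 go.py g narrow .125
```

```text
t: 12.35
ee_pos: [0.5055, 0.1792, 0.0354]
tcp_rot: [1.0, 0.019, 0.001, -0.001]
contact_force: [-0.0, 0.1, 0.4]
width: 0.55
t: 13.1
ee_pos: [0.5056, 0.1792, 0.0355]
tcp_rot: [1.0, 0.019, 0.001, -0.001]
contact_force: [-0.5, -1.1, 5.3]
width: 0.257
t 13.1 target [0.505  0.1787 0.0345] at [0.5056 0.1792 0.0355] width mm 23.6
offset [-0.006  0.005  0.01 ] rot [-0.001 -0.001 -0.001]
t: 13.6
ee_pos: [0.5066, 0.1797, 0.1273]
tcp_rot: [1.0, 0.019, 0.003, -0.001]
contact_force: [-0.4, 0.0, -1.0]
width: 0.261
t 13.6 target [ 0.484  -0.2482  0.125 ] at [0.5066 0.1797 0.1273] width mm 24.0
offset [-0.386  4.267  0.01 ] rot [-0.002 -0.003  0.04 ]
```

```bash
python3 -m pendant '[{"offset":[-0.05,0.5,0],"rot":[0,0,0.015],"gripper":1},{"offset":[-0.1,1,0],"rot":[0,0,0.03],"gripper":1},{"offset":[-0.1,1,0],"rot":[0,0,0.04],"gripper":1}]' >/dev/null
python3 -m pendant '[{"offset":[-0.05,0.6,0],"rot":[0,0,0],"gripper":1},{"offset":[-0.05,1,0],"rot":[0,0,0],"gripper":1},{"offset":[-0.05,1,0],"rot":[0,0,0],"gripper":1}]' >/dev/null
python3 -m pendant '[{"offset":[0,0.6,0],"rot":[0,0,0],"gripper":1},{"offset":[0,1,0],"rot":[0,0,0],"gripper":1},{"offset":[0,1,0],"rot":[0,0,0],"gripper":1}]' >/dev/null
python3 -m pendant '[{"offset":[0,0.6,0],"rot":[0,0,0],"gripper":1},{"offset":[0,1,0],"rot":[0,0,0],"gripper":1},{"offset":[0,1,0],"rot":[0,0,0],"gripper":1},{"offset":[0,1,0],"rot":[0,0,0],"gripper":1}]'
python3 go.py g narrow .1
```

```text
t: 15.22
ee_pos: [0.4822, -0.2282, 0.1233]
tcp_rot: [1.0, -0.02, -0.0, 0.0]
contact_force: [0.8, 0.6, -0.9]
width: 0.262
t 15.22 target [ 0.484  -0.2482  0.1   ] at [ 0.4822 -0.2282  0.1233] width mm 24.1
offset [0.026 0.199 0.233] rot [ 0.     0.001 -0.009]
```

```bash
python3 -m pendant '[{"offset":[0.026,0.2,0],"rot":[0,0.001,-0.009],"gripper":1},{"offset":[0.026,0.2,0.2],"rot":[0,0.001,-0.009],"gripper":1},{"offset":[0.026,0.2,0.23],"rot":[0,0.001,-0.009],"gripper":1},{"offset":[0.026,0.2,0.23],"rot":[0,0.001,-0.009],"gripper":1},{"offset":[0.026,0.2,0.23],"rot":[0,0.001,-0.009],"gripper":1}]'; python3 go.py g narrow .047
```

```text
t: 15.85
ee_pos: [0.4846, -0.2477, 0.1009]
tcp_rot: [1.0, -0.013, 0.001, 0.0]
contact_force: [-0.4, -0.2, -1.2]
width: 0.257
t 15.85 target [ 0.484  -0.2482  0.047 ] at [ 0.4846 -0.2477  0.1009] width mm 23.7
offset [-0.007  0.005  0.539] rot [ 0.    -0.001  0.001]
```

```bash
python3 -m pendant '[{"offset":[-0.007,0.005,0.25],"rot":[0,0,0.001],"gripper":1},{"offset":[-0.007,0.005,0.4],"rot":[0,0,0.001],"gripper":1},{"offset":[-0.007,0.005,0.5],"rot":[0,0,0.001],"gripper":1},{"offset":[-0.007,0.005,0.54],"rot":[0,0,0.001],"gripper":1},{"offset":[-0.007,0.005,0.54],"rot":[0,0,0.001],"gripper":1},{"offset":[-0.007,0.005,0.54],"rot":[0,0,0.001],"gripper":1}]'; python3 -m pendant '[{"offset":[0,0,0.005],"rot":[0,0,0],"gripper":0.4},{"offset":[0,0,0.005],"rot":[0,0,0],"gripper":0.2},{"offset":[0,0,0.005],"rot":[0,0,0],"gripper":0},{"offset":[0,0,0.005],"rot":[0,0,0],"gripper":0},{"offset":[0,0,-0.2],"rot":[0,0,0],"gripper":0},{"offset":[0,0,-0.6],"rot":[0,0,0],"gripper":0},{"offset":[0,0,-0.8],"rot":[0,0,0],"gripper":0},{"offset":[0,0,-0.8],"rot":[0,0,0],"gripper":0}]'; python3 go.py t palm .125
python3 - <<'E'
from h import *
im=eyes.camera("side");crop(im,200,90,460,280,3,"pics/s6.png")
E
```

```text
t: 16.6
ee_pos: [0.4839, -0.2481, 0.0476]
tcp_rot: [1.0, -0.013, 0.001, 0.0]
contact_force: [-3.7, 1.9, 5.5]
width: 0.259
t: 17.6
ee_pos: [0.4848, -0.2485, 0.129]
tcp_rot: [1.0, -0.013, 0.002, 0.001]
contact_force: [-1.1, -0.6, -1.0]
width: 0.501
t 17.6 target [0.501  0.2479 0.125 ] at [ 0.4848 -0.2485  0.129 ] width mm 46.1
offset [ 0.029 -4.966  0.031] rot [ 0.001 -0.003 -0.026]
```

View pics/s6.png

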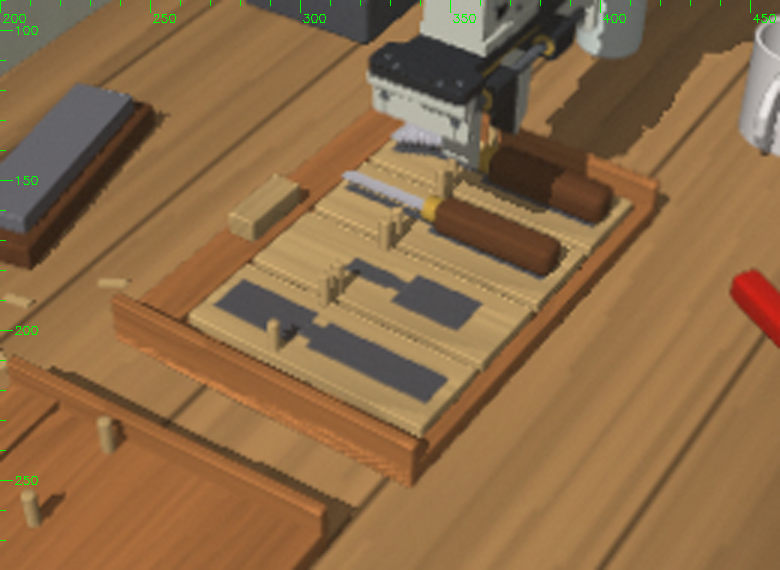

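The narrow lies on its outline. Next, the palm.

```bash
python3 -m pendant '[{"offset":[0.03,-0.6,0],"rot":[0,0,-0.02],"gripper":-0.1},{"offset":[0.03,-1,0],"rot":[0,0,-0.026],"gripper":-0.1},{"offset":[0.03,-1,0],"rot":[0,0,-0.026],"gripper":-0.1}]' >/dev/null
python3 -m pendant '[{"offset":[0.05,-0.6,0],"rot":[0,0,0],"gripper":-0.1},{"offset":[0.05,-1,0],"rot":[0,0,0],"gripper":-0.1},{"offset":[0.05,-1,0],"rot":[0,0,0],"gripper":-0.1}]' >/dev/null
python3 -m pendant '[{"offset":[0.05,-0.6,0],"rot":[0,0,0],"gripper":-0.1},{"offset":[0.05,-1,0],"rot":[0,0,0],"gripper":-0.1},{"offset":[0.05,-1,0],"rot":[0,0,0],"gripper":-0.1}]' >/dev/null
python3 -m pendant '[{"offset":[0.05,-0.6,0],"rot":[0,0,0],"gripper":-0.1},{"offset":[0.05,-1,0],"rot":[0,0,0],"gripper":-0.1},{"offset":[0.05,-1,0],"rot":[0,0,0],"gripper":-0.1}]' >/dev/null
python3 -m pendant '[{"offset":[0.05,-0.6,0],"rot":[0,0,0],"gripper":-0.1},{"offset":[0.05,-0.9,0],"rot":[0,0,0],"gripper":-0.1},{"offset":[0.05,-0.9,0],"rot":[0,0,0],"gripper":-0.1}]'
python3 go.py t palm .09
```

```text
t: 19.52
ee_pos: [0.4994, 0.2517, 0.1249]
tcp_rot: [1.0, 0.016, -0.001, -0.002]
contact_force: [0.5, -1.2, 0.8]
width: 0.549
t 19.52 target [0.501  0.2479 0.09  ] at [0.4994 0.2517 0.1249] width mm 50.5
offset [0.016 0.04  0.349] rot [-0.002  0.001  0.011]
```

```bash
python3 -m pendant '[{"offset":[0.016,0.04,0.15],"rot":[-0.002,0.001,0.011],"gripper":-0.1},{"offset":[0.016,0.04,0.35],"rot":[-0.002,0.001,0.011],"gripper":-0.1},{"offset":[0.016,0.04,0.35],"rot":[-0.002,0.001,0.011],"gripper":-0.1},{"offset":[0.016,0.04,0.35],"rot":[-0.002,0.001,0.011],"gripper":-0.1},{"offset":[0.016,0.04,0.35],"rot":[-0.002,0.001,0.011],"gripper":-0.1}]'; python3 go.py t palm .0345
python3 - <<'E'
from h import *
im=eyes.camera("side");crop(im,60,190,320,380,3,"pics/s7.png")
E
```

```text
t: 20.15
ee_pos: [0.5016, 0.2475, 0.0904]
tcp_rot: [1.0, 0.007, 0.0, -0.0]
contact_force: [-0.1, -0.0, 0.9]
width: 0.55
t 20.15 target [0.501  0.2479 0.0345] at [0.5016 0.2475 0.0904] width mm 50.6
offset [-0.006 -0.004  0.559] rot [-0. -0. -0.]
```

View pics/s7.png

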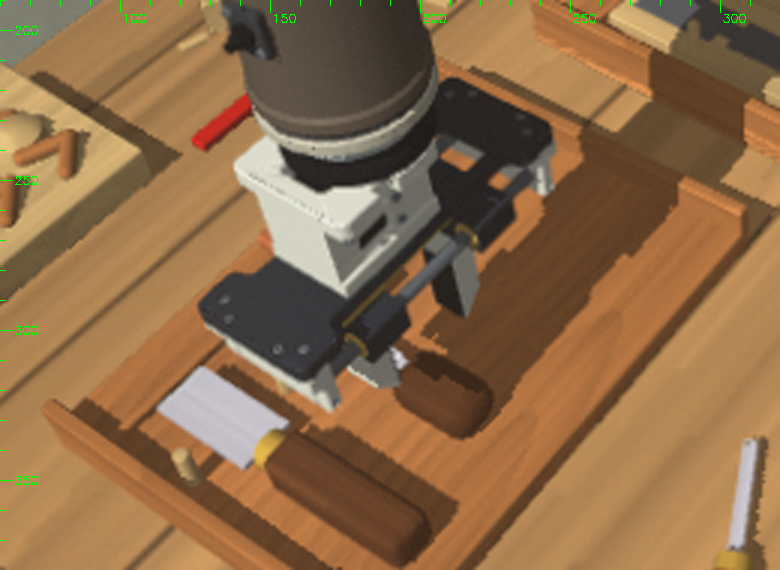

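Run:
```python
from h import *
for p in [(.495,.2478,.035),(.495-.028,.2478,.035),(.523,.2478,.035),(.495,.2658,.035),(.495,.2298,.035),(.571,.2488,.035)]: print(p,w2p("side",p).round(1))
```

```text
(0.495, 0.2478, 0.035) [205.9 320. ]
(0.46699999999999997, 0.2478, 0.035) [218.3 327.6]
(0.523, 0.2478, 0.035) [193.8 312.6]
(0.495, 0.2658, 0.035) [198.8 327.3]
(0.495, 0.2298, 0.035) [212.8 312.9]
(0.571, 0.2488, 0.035) [173.5 300.7]
```

The side view agrees with the palm estimate to about 2 px (handle near 204,321). Descending.

```bash
python3 -m pendant '[{"offset":[-0.006,-0.004,0.3],"rot":[0,0,0],"gripper":-0.1},{"offset":[-0.006,-0.004,0.5],"rot":[0,0,0],"gripper":-0.1},{"offset":[-0.006,-0.004,0.56],"rot":[0,0,0],"gripper":-0.1},{"offset":[-0.006,-0.004,0.56],"rot":[0,0,0],"gripper":-0.1},{"offset":[-0.006,-0.004,0.56],"rot":[0,0,0],"gripper":-0.1}]' ; python3 -m pendant '[{"offset":[0,0,0],"rot":[0,0,0],"gripper":1},{"offset":[0,0,0],"rot":[0,0,0],"gripper":1},{"offset":[0,0,0],"rot":[0,0,0],"gripper":1},{"offset":[0,0,0],"rot":[0,0,0],"gripper":1},{"offset":[0,0,0],"rot":[0,0,0],"gripper":1},{"offset":[0,0,0],"rot":[0,0,0],"gripper":1}]' 30; python3 go.py t palm .0345;  python3 -m pendant '[{"offset":[0,0,-0.3],"rot":[0,0,0],"gripper":1},{"offset":[0,0,-0.6],"rot":[0,0,0],"gripper":1},{"offset":[0,0,-0.9],"rot":[0,0,0],"gripper":1},{"offset":[0,0,-0.9],"rot":[0,0,0],"gripper":1}]' ; python3 go.py g palm .125;python3 - <<'E'
from h import *
im=eyes.camera("side");crop(im,60,170,320,360,3,"pics/s8.png")
E
```

```text
t: 20.82
ee_pos: [0.5015, 0.2485, 0.0354]
tcp_rot: [1.0, 0.007, 0.001, -0.0]
contact_force: [-0.5, -0.5, 0.1]
width: 0.55
t: 21.58
ee_pos: [0.5019, 0.2486, 0.0359]
tcp_rot: [1.0, 0.007, 0.001, -0.001]
contact_force: [-0.7, -0.7, 5.6]
width: 0.387
t 21.57 target [0.501  0.2479 0.0345] at [0.5019 0.2486 0.0359] width mm 35.6
offset [-0.009  0.007  0.014] rot [-0.001 -0.002 -0.   ]
t: 22.08
ee_pos: [0.5028, 0.2493, 0.128]
tcp_rot: [1.0, 0.007, 0.003, -0.002]
contact_force: [0.1, 0.2, -1.2]
width: 0.39
t 22.07 target [ 0.4777 -0.172   0.125 ] at [0.5028 0.2493 0.128 ] width mm 35.9
offset [-0.31   4.209  0.014] rot [-0.002 -0.004  0.026]
```

View pics/s8.png

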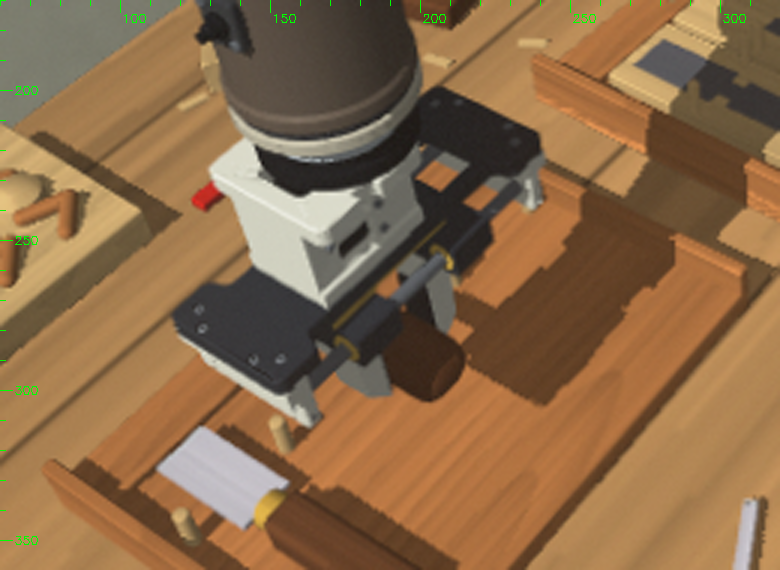

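The palm is held level at 36 mm opening (px 200,288). Carrying.

```bash
python3 -m pendant '[{"offset":[-0.05,0.5,0],"rot":[0,0,0.015],"gripper":1},{"offset":[-0.1,1,0],"rot":[0,0,0.026],"gripper":1},{"offset":[-0.1,1,0],"rot":[0,0,0.026],"gripper":1}]' >/dev/null
python3 -m pendant '[{"offset":[-0.05,0.6,0],"rot":[0,0,0],"gripper":1},{"offset":[-0.05,1,0],"rot":[0,0,0],"gripper":1},{"offset":[-0.05,1,0],"rot":[0,0,0],"gripper":1}]' >/dev/null
python3 -m pendant '[{"offset":[0,0.6,0],"rot":[0,0,0],"gripper":1},{"offset":[0,1,0],"rot":[0,0,0],"gripper":1},{"offset":[0,1,0],"rot":[0,0,0],"gripper":1}]' >/dev/null
python3 -m pendant '[{"offset":[0,0.6,0],"rot":[0,0,0],"gripper":1},{"offset":[0,1,0],"rot":[0,0,0],"gripper":1},{"offset":[0,1,0],"rot":[0,0,0],"gripper":1},{"offset":[0,1,0],"rot":[0,0,0],"gripper":1}]'
python3 go.py g palm .1
```

```text
t: 23.75
ee_pos: [0.4751, -0.1597, 0.123]
tcp_rot: [1.0, -0.02, -0.002, 0.001]
contact_force: [1.0, 0.8, -1.0]
width: 0.395
t 23.75 target [ 0.4777 -0.172   0.1   ] at [ 0.4751 -0.1597  0.123 ] width mm 36.3
offset [0.031 0.121 0.231] rot [ 0.002  0.002 -0.009]
```

```bash
python3 -m pendant '[{"offset":[0.031,0.121,0],"rot":[0.002,0.002,-0.009],"gripper":1},{"offset":[0.031,0.121,0.2],"rot":[0.002,0.002,-0.009],"gripper":1},{"offset":[0.031,0.121,0.23],"rot":[0.002,0.002,-0.009],"gripper":1},{"offset":[0.031,0.121,0.23],"rot":[0.002,0.002,-0.009],"gripper":1},{"offset":[0.031,0.121,0.23],"rot":[0.002,0.002,-0.009],"gripper":1}]'; python3 go.py g palm .0475
```

```text
t: 24.38
ee_pos: [0.4782, -0.1714, 0.1006]
tcp_rot: [1.0, -0.013, 0.0, -0.0]
contact_force: [0.0, 0.0, -1.4]
width: 0.39
t 24.38 target [ 0.4777 -0.172   0.0475] at [ 0.4782 -0.1714  0.1006] width mm 35.9
offset [-0.005  0.006  0.531] rot [-0.    -0.     0.001]
```

```bash
python3 -m pendant '[{"offset":[-0.005,0.006,0.25],"rot":[0,0,0.001],"gripper":1},{"offset":[-0.005,0.006,0.4],"rot":[0,0,0.001],"gripper":1},{"offset":[-0.005,0.006,0.5],"rot":[0,0,0.001],"gripper":1},{"offset":[-0.005,0.006,0.535],"rot":[0,0,0.001],"gripper":1},{"offset":[-0.005,0.006,0.535],"rot":[0,0,0.001],"gripper":1},{"offset":[-0.005,0.006,0.535],"rot":[0,0,0.001],"gripper":1}]'; python3 -m pendant '[{"offset":[0,0,0],"rot":[0,0,0],"gripper":0.2},{"offset":[0,0,0],"rot":[0,0,0],"gripper":0},{"offset":[0,0,0],"rot":[0,0,0],"gripper":-0.1},{"offset":[0,0,0],"rot":[0,0,0],"gripper":-0.1},{"offset":[0,0,-0.2],"rot":[0,0,0],"gripper":-0.1},{"offset":[0,0,-0.6],"rot":[0,0,0],"gripper":-0.1},{"offset":[0,0,-0.8],"rot":[0,0,0],"gripper":-0.1},{"offset":[0,0,-0.8],"rot":[0,0,0],"gripper":-0.1}]'; python3 go.py t broad .125
python3 - <<'E'
from h import *
im=eyes.camera("side");crop(im,200,90,460,280,3,"pics/s9.png")
E
```

```text
t: 25.12
ee_pos: [0.4774, -0.1718, 0.0478]
tcp_rot: [1.0, -0.013, 0.0, -0.0]
contact_force: [-5.7, 1.5, 9.6]
width: 0.39
t: 26.12
ee_pos: [0.4784, -0.1721, 0.1293]
tcp_rot: [1.0, -0.013, 0.002, 0.0]
contact_force: [-0.3, -0.9, -0.8]
width: 0.548
t 26.12 target [0.521  0.3294 0.125 ] at [ 0.4784 -0.1721  0.1293] width mm 50.4
offset [ 0.291 -5.025  0.041] rot [ 0.    -0.002 -0.023]
```

View pics/s9.png

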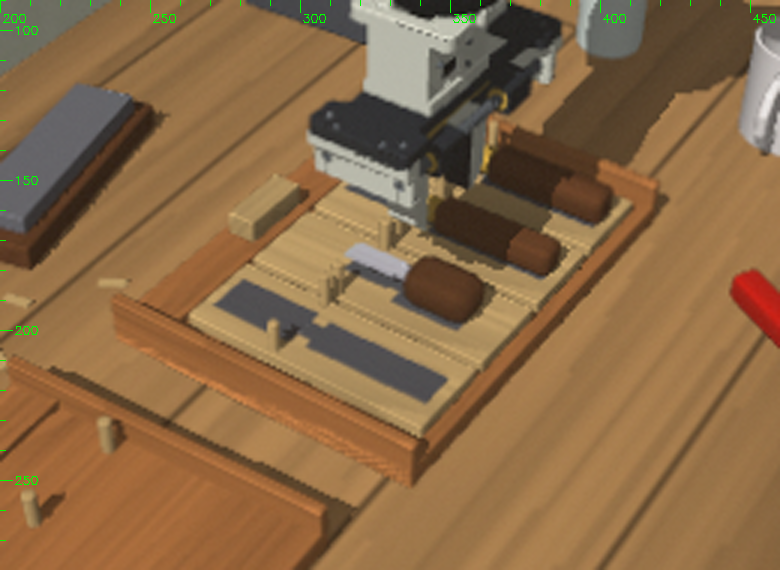

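The palm is down on its outline. Last, the broad.

```bash
python3 -m pendant '[{"offset":[0.08,-0.6,0],"rot":[0,0,-0.02],"gripper":-0.1},{"offset":[0.08,-1,0],"rot":[0,0,-0.023],"gripper":-0.1},{"offset":[0.08,-1,0],"rot":[0,0,-0.023],"gripper":-0.1}]' >/dev/null
python3 -m pendant '[{"offset":[0.1,-0.6,0],"rot":[0,0,0],"gripper":-0.1},{"offset":[0.1,-1,0],"rot":[0,0,0],"gripper":-0.1},{"offset":[0.1,-1,0],"rot":[0,0,0],"gripper":-0.1}]' >/dev/null
python3 -m pendant '[{"offset":[0.1,-0.6,0],"rot":[0,0,0],"gripper":-0.1},{"offset":[0.1,-1,0],"rot":[0,0,0],"gripper":-0.1},{"offset":[0.1,-1,0],"rot":[0,0,0],"gripper":-0.1}]' >/dev/null
python3 -m pendant '[{"offset":[0.1,-0.6,0],"rot":[0,0,0],"gripper":-0.1},{"offset":[0.1,-1,0],"rot":[0,0,0],"gripper":-0.1},{"offset":[0.1,-1,0],"rot":[0,0,0],"gripper":-0.1}]' >/dev/null
python3 -m pendant '[{"offset":[0.05,-0.6,0],"rot":[0,0,0],"gripper":-0.1},{"offset":[0.05,-0.9,0],"rot":[0,0,0],"gripper":-0.1},{"offset":[0.05,-0.9,0],"rot":[0,0,0],"gripper":-0.1}]'
python3 go.py t broad .09
```

```text
t: 28.05
ee_pos: [0.5139, 0.3282, 0.1252]
tcp_rot: [1.0, 0.014, -0.002, -0.002]
contact_force: [-0.7, -0.8, 0.3]
width: 0.55
t 28.05 target [0.521  0.3294 0.09  ] at [0.5139 0.3282 0.1252] width mm 50.6
offset [ 0.073 -0.009  0.352] rot [-0.002  0.003  0.012]
```

```bash
python3 -m pendant '[{"offset":[0.073,-0.009,0.15],"rot":[-0.002,0.003,0.012],"gripper":-0.1},{"offset":[0.073,-0.009,0.35],"rot":[-0.002,0.003,0.012],"gripper":-0.1},{"offset":[0.073,-0.009,0.35],"rot":[-0.002,0.003,0.012],"gripper":-0.1},{"offset":[0.073,-0.009,0.35],"rot":[-0.002,0.003,0.012],"gripper":-0.1},{"offset":[0.073,-0.009,0.35],"rot":[-0.002,0.003,0.012],"gripper":-0.1}]'; python3 go.py t broad .0345
python3 - <<'E'
from h import *
im=eyes.camera("side");crop(im,40,230,300,420,3,"pics/s10.png")
for p in [(.443,.3292,.034),(.543,.3296,.034),(.493,.3442,.034),(.493,.3142,.034)]: print(w2p("side",p).round(1))
E
```

```text
t: 28.68
ee_pos: [0.5216, 0.3292, 0.0908]
tcp_rot: [1.0, 0.004, 0.001, -0.0]
contact_force: [-0.3, -0.0, 0.4]
width: 0.552
t 28.68 target [0.521  0.3294 0.0345] at [0.5216 0.3292 0.0908] width mm 50.8
offset [-0.007 -0.002  0.563] rot [-0.001 -0.001 -0.001]
[196.7 370.4]
[152.3 340.7]
[167.7 361.8]
[180.3 348.6]
```

View pics/s10.png

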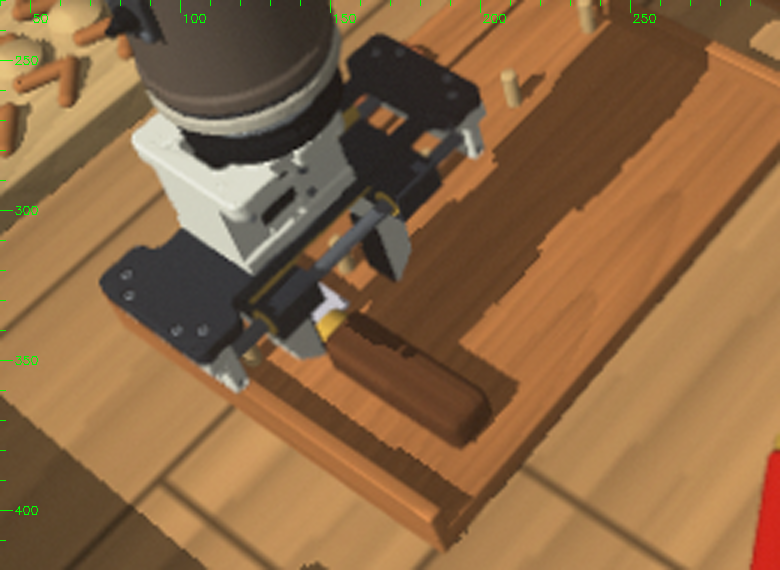

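```bash
python3 -m pendant '[{"offset":[-0.007,-0.002,0.2],"rot":[-0.001,-0.001,0],"gripper":0},{"offset":[-0.007,-0.002,0.45],"rot":[-0.001,-0.001,0],"gripper":0},{"offset":[-0.007,-0.002,0.563],"rot":[-0.001,-0.001,0],"gripper":0},{"offset":[-0.007,-0.002,0.563],"rot":[-0.001,-0.001,0],"gripper":0},{"offset":[-0.007,-0.002,0.563],"rot":[-0.001,-0.001,0],"gripper":0}]' ; python3 -m pendant '[{"offset":[0,0,0],"rot":[0,0,0],"gripper":1},{"offset":[0,0,0],"rot":[0,0,0],"gripper":1},{"offset":[0,0,0],"rot":[0,0,0],"gripper":1},{"offset":[0,0,0],"rot":[0,0,0],"gripper":1},{"offset":[0,0,0],"rot":[0,0,0],"gripper":1},{"offset":[0,0,0],"rot":[0,0,0],"gripper":1}]' 30; python3 go.py t broad .0345;  python3 -m pendant '[{"offset":[0,0,-0.3],"rot":[0,0,0],"gripper":1},{"offset":[0,0,-0.6],"rot":[0,0,0],"gripper":1},{"offset":[0,0,-0.9],"rot":[0,0,0],"gripper":1},{"offset":[0,0,-0.9],"rot":[0,0,0],"gripper":1}]' ; python3 go.py g broad .125;python3 - <<'E'
from h import *
im=eyes.camera("side");crop(im,40,210,300,400,3,"pics/s11.png")
E
```

```text
t: 29.35
ee_pos: [0.5212, 0.3299, 0.035]
tcp_rot: [1.0, 0.004, 0.0, 0.0]
contact_force: [-0.4, 0.4, 0.5]
width: 0.499
t: 30.1
ee_pos: [0.5215, 0.33, 0.0356]
tcp_rot: [1.0, 0.004, 0.001, -0.0]
contact_force: [-0.8, -1.2, 6.9]
width: 0.328
t 30.1 target [0.521  0.3294 0.0345] at [0.5215 0.33   0.0356] width mm 30.2
offset [-0.005  0.006  0.011] rot [-0.    -0.001 -0.   ]
t: 30.6
ee_pos: [0.5224, 0.331, 0.1277]
tcp_rot: [1.0, 0.004, 0.002, -0.001]
contact_force: [0.2, 1.3, -2.1]
width: 0.325
t 30.6 target [ 0.5023 -0.0969  0.125 ] at [0.5224 0.331  0.1277] width mm 29.9
offset [-0.236  4.277  0.015] rot [-0.002 -0.003  0.022]
```

View pics/s11.png

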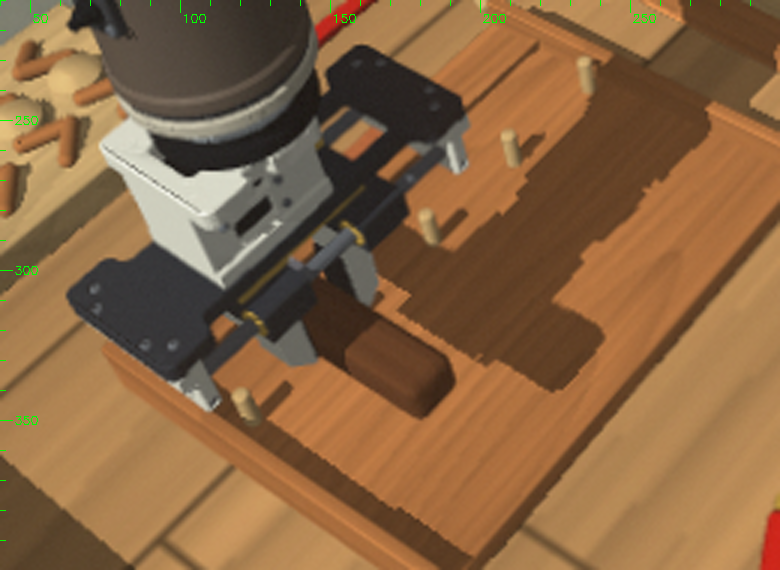

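The broad is held (handle px 165,325). Carrying.

```bash
python3 -m pendant '[{"offset":[-0.05,0.5,0],"rot":[0,0,0.015],"gripper":1},{"offset":[-0.1,1,0],"rot":[0,0,0.022],"gripper":1},{"offset":[-0.1,1,0],"rot":[0,0,0.022],"gripper":1}]' >/dev/null
python3 -m pendant '[{"offset":[-0.04,0.6,0],"rot":[0,0,0],"gripper":1},{"offset":[-0.04,1,0],"rot":[0,0,0],"gripper":1},{"offset":[-0.04,1,0],"rot":[0,0,0],"gripper":1}]' >/dev/null
python3 -m pendant '[{"offset":[0,0.6,0],"rot":[0,0,0],"gripper":1},{"offset":[0,1,0],"rot":[0,0,0],"gripper":1},{"offset":[0,1,0],"rot":[0,0,0],"gripper":1}]' >/dev/null
python3 -m pendant '[{"offset":[0,0.6,0],"rot":[0,0,0],"gripper":1},{"offset":[0,1,0],"rot":[0,0,0],"gripper":1},{"offset":[0,1,0],"rot":[0,0,0],"gripper":1},{"offset":[0,1,0],"rot":[0,0,0],"gripper":1}]'
python3 go.py g broad .1
```

```text
t: 32.28
ee_pos: [0.4959, -0.0795, 0.1231]
tcp_rot: [1.0, -0.02, -0.002, 0.003]
contact_force: [0.5, 0.4, -0.5]
width: 0.324
t 32.27 target [ 0.5023 -0.0969  0.1   ] at [ 0.4959 -0.0795  0.1231] width mm 29.8
offset [0.071 0.171 0.232] rot [ 0.004  0.003 -0.009]
```

```bash
python3 -m pendant '[{"offset":[0.071,0.171,0],"rot":[0.004,0.003,-0.009],"gripper":1},{"offset":[0.071,0.171,0.2],"rot":[0.004,0.003,-0.009],"gripper":1},{"offset":[0.071,0.171,0.23],"rot":[0.004,0.003,-0.009],"gripper":1},{"offset":[0.071,0.171,0.23],"rot":[0.004,0.003,-0.009],"gripper":1},{"offset":[0.071,0.171,0.23],"rot":[0.004,0.003,-0.009],"gripper":1}]'; python3 go.py g broad .0475
```

```text
t: 32.9
ee_pos: [0.5027, -0.0962, 0.1007]
tcp_rot: [1.0, -0.012, 0.0, -0.0]
contact_force: [0.1, 0.4, -1.3]
width: 0.321
t 32.9 target [ 0.5023 -0.0969  0.0475] at [ 0.5027 -0.0962  0.1007] width mm 29.6
offset [-0.004  0.007  0.532] rot [-0.    -0.001  0.001]
```

```bash
python3 -m pendant '[{"offset":[-0.004,0.006,0.25],"rot":[0,0,0.001],"gripper":1},{"offset":[-0.004,0.006,0.4],"rot":[0,0,0.001],"gripper":1},{"offset":[-0.004,0.006,0.5],"rot":[0,0,0.001],"gripper":1},{"offset":[-0.004,0.006,0.532],"rot":[0,0,0.001],"gripper":1},{"offset":[-0.004,0.006,0.532],"rot":[0,0,0.001],"gripper":1},{"offset":[-0.004,0.006,0.532],"rot":[0,0,0.001],"gripper":1}]'; python3 -m pendant '[{"offset":[0,0,0],"rot":[0,0,0],"gripper":0.2},{"offset":[0,0,0],"rot":[0,0,0],"gripper":0},{"offset":[0,0,0],"rot":[0,0,0],"gripper":0},{"offset":[0,0,0],"rot":[0,0,0],"gripper":0},{"offset":[0,0,-0.2],"rot":[0,0,0],"gripper":0},{"offset":[0,0,-0.6],"rot":[0,0,0],"gripper":0},{"offset":[0,0,-1],"rot":[0,0,0],"gripper":0},{"offset":[0,0,-1],"rot":[0,0,0],"gripper":0}]'
python3 -m pendant '[{"offset":[0,-0.5,-0.5],"rot":[0,0,0],"gripper":0},{"offset":[0,-1,-1],"rot":[0,0,0],"gripper":0},{"offset":[0,-1,-1],"rot":[0,0,0],"gripper":0}]'
python3 -m pendant '[{"offset":[0,-0.5,0],"rot":[0,0,0],"gripper":0},{"offset":[0,-1,0],"rot":[0,0,0],"gripper":0},{"offset":[0,-1,0],"rot":[0,0,0],"gripper":0},{"offset":[0,-1,0],"rot":[0,0,0],"gripper":0}]'
python3 - <<'E'
from h import *
im=eyes.camera("side");crop(im,200,90,460,280,3,"pics/s12.png")
im=eyes.camera("top");crop(im,355,120,545,270,4,"pics/t12.png")
E
```

```text
t: 33.65
ee_pos: [0.5027, -0.0968, 0.0479]
tcp_rot: [1.0, -0.013, 0.001, -0.0]
contact_force: [-0.3, -1.3, -2.0]
width: 0.326
t: 34.65
ee_pos: [0.5045, -0.097, 0.1508]
tcp_rot: [1.0, -0.013, 0.004, 0.0]
contact_force: [0.6, -1.1, -1.1]
width: 0.498
t: 35.02
ee_pos: [0.5073, 0.0064, 0.2528]
tcp_rot: [1.0, -0.011, 0.005, -0.0]
contact_force: [0.9, 0.1, 0.4]
width: 0.5
t: 35.52
ee_pos: [0.5091, 0.1052, 0.2516]
tcp_rot: [1.0, -0.011, 0.004, 0.0]
contact_force: [0.8, -0.1, 0.0]
width: 0.505
```

View pics/s12.png

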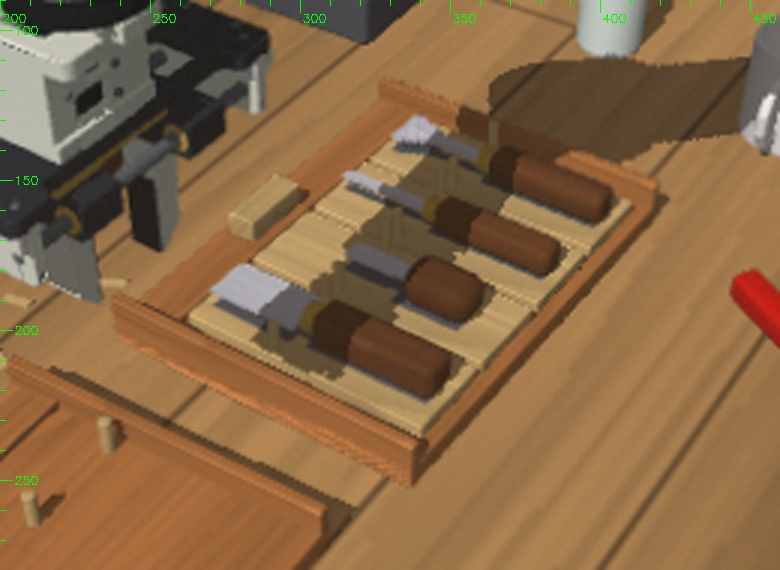

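View pics/t12.png

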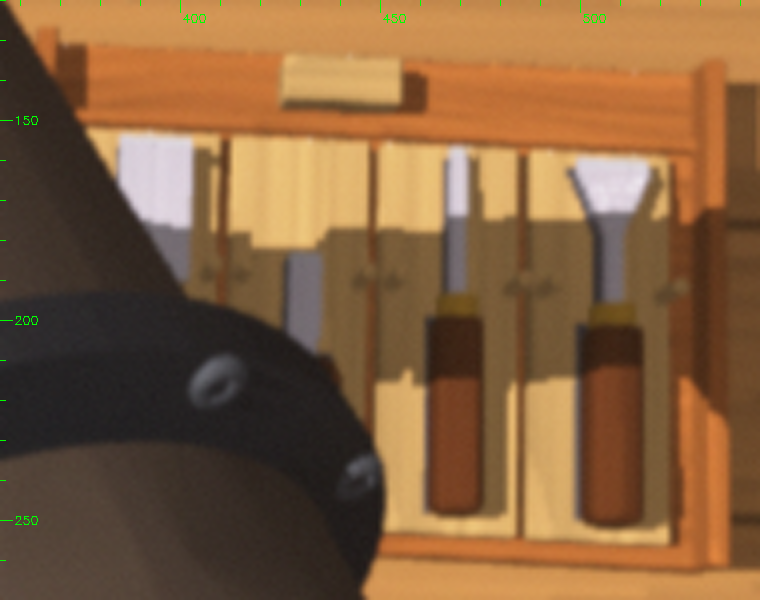

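Run:
```python
from h import *
G={"broad":(.4743,-.0962,-1.5,130,.046,(156.5,134)),"palm":(.4717,-.1718,-1.5,76,.047,(304.5,252)),"narrow":(.470,-.2478,-1.5,132,.044,(457,147)),"fishtail":(.4674,-.3238,-1.6,131,.045,(612,157))}
for n,(x,y,a,tx,z,(u,v)) in G.items():
    a=np.radians(a); d=np.array([np.cos(a),np.sin(a)]); w=p2w("top",355+u/4,120+v/4,z)[:2]; e=w-(np.array([x,y])+d*tx/1e3)
    print(n,"tip error mm along %.1f across %.1f"%(e@d*1e3,(e@[-d[1],d[0]])*1e3))
# butts, handle widthways midline (narrow,fishtail)
for n,(u,v),z in (("narrow",(454,400),.044),("fishtail",(611,410),.045)):
    x,y,a=G[n][:3];a=np.radians(a);w=p2w("top",355+u/4,120+v/4,z)[:2];e=w-[x,y];print(n,"handle mid across %.1f"%((e@[-np.sin(a),np.cos(a)])*1e3))
```

```text
broad tip error mm along 2.6 across 0.3
palm tip error mm along -0.2 across 0.7
narrow tip error mm along 2.4 across 0.7
fishtail tip error mm along 2.3 across -0.3
narrow handle mid across 0.9
fishtail handle mid across 0.1
```

All four tips are within 3 mm of target, and the side view shows the chisels flat with the gripper clear. Handing in.

Run:
```python
from station import order
print(order.hand_in())
```

```text
the job is handed in; nothing more can be done
None
```

I moved all four chisels from the bench rack onto their own outlines on the home rack and handed the job in at about 36 s. Handing in gives no verdict. The red look-alikes were left alone.

- **Along and across:** the last top picture put the blade tips within 2.6 mm along and 0.7 mm across of where they belong. The limits, which apply to each chisel's origin, are 13 and 12 mm.
- **Handles:** the narrow and fishtail handles are within 1 mm of their outline's midline. The arm hid the broad and palm handles from above, so I checked those only by eye in the side view.
- **Flat and clear:** in the side view all four lay flat, with the gripper well clear. I did not measure tilt, and I checked rest only by eye.
- **Disagreement:** at the start, two ways of measuring the chisels' position along their length differed by about 3–5 mm. I used a value in between, which probably explains the roughly 2.5 mm offset along on three of them.

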